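Set a heel under the guarded punch

TASK

Slide the press's clear guard door fully open, then slide the leather heel over the bed, without lifting it, until the brass pin head on its top is exactly under the punch tip. Let go of it and slide the guard fully shut again; do not knock the punch or the arm that carries it, and leave everything else where it is.

Things in the scene. Friction and masses are not known exactly. Their poses are not given: they have to be found in the camera images.
- press: green bench press, fixed. Base 260 (x) x 570 (y) x 40 mm high; its steel top is the bed. Origin under the base's centre; x to its back, y left, z up. Column 120 x 130 mm, 270 mm high, at x 45, y -185 mm. Door track along y at x -106 mm, 12 mm above the bed; opening from y 7 to 277 mm; clear side pane at y 281 mm (x -80 to 110), 116 mm above the bed; back rim 12 mm high at x 121 mm
- head: the press's fixed arm and punch. Origin at the punch tip, axes as the press. Punch 12 mm thick, 35 mm long, under a collar 44 mm across; from 73 to 163 mm over the tip the green arm, 56 mm wide (x -28 to 28), runs from y 40 mm to the column. Too low for an upright gripper: reach under it from the front with the tool tilted about 35 to 40 degrees
- punch_tip (a point): lower end of the steel punch, 42 mm above the bed, 12 mm above the top of the heel; at x 30, y 142 mm of the press
- guard (a joint): sliding guard door, m: 0 = fully shut (against its left stop), 0.255 = fully open (slid to -y of the press, in front of the column). Clear pane in aluminium frame, 270 wide x 115 high x 10 mm thick, its top edge 158 mm above the table
- guard_grip (a point): point in the black upright tab on the middle of the door's top edge, 184 mm above the table; the tab is 14 mm thick (x), 30 mm wide (y) and stands from 158 to 199 mm above the table
- heel: the work: brown stacked leather heel lying on the bed behind the door. 60 long (x) x 46 wide (y) x 30 mm high, D-shaped: flat face at -x (towards the door), flat parallel sides from x -30 to 7 mm, rounded at +x. Origin in the middle of its underside, which is 40 mm above the table
- mark (a point): the round brass pin head, 9 mm across, in the middle of the heel's top face, 30 mm above the heel's origin
- spare_heel: larger brown stacked heel, 75 x 58 x 38 mm, no pin; bystander on the table; origin under or at its middle
- tin: small steel tin, 40 mm across, 35 mm high; bystander on the bed's back corner; origin under or at its middle
- driver: screwdriver 150 mm long lying on the bed in front of the column; bystander; origin under or at its middle
- hammer: hammer 260 mm long lying on the table; bystander; origin under or at its middle
- pincers: red-handled pincers 170 mm long lying on the table; bystander; origin under or at its middle
- glue: amber jar, 68 mm across, 110 mm high; bystander; origin under or at its middle
- shoe: brown shoe on its last, 240 x 72 x 135 mm; bystander on the table; origin under or at its middle
Mind the look-alikes: they are no part of the job. What is shaped like the heel but pink is not meant.

How it is judged:
By the outcome, as a careful person would: the job done as asked, in the order asked, and still so for the second after the job is handed in, with the robot touching nothing.
It also fails if it takes over 67 s, if anything falls off the work surface, if the arm or the gripper's body presses on something with over 40 N, if the wrist force passes 120 N, or if a joint passes its speed limit or range.

ROBOT

A 6-joint arm with a two-finger parallel gripper is mounted at the origin on the work surface. World frame = base frame: x ahead of the robot, y to its left, z up, the work surface at z = 0. Lengths are in m, angles in degrees, forces in N, time in s.
With the tool pointing down it reaches from about 0.25 to 0.775 m from the base axis. Payload 4 kg.
Tool frame: the origin (TCP) lies midway between the tips of the shut fingers; the grasp point (between the pads) lies 19 mm behind it (arm.grip_depth is the distance from the TCP to the grasp point, in m); z points along the fingers, y is the line along which they close (so a half turn about z gives the same grasp; the last joint's range is limited). The gripper opens to 94 mm and grips with 3 to 60 N. Pads are 16 mm wide; open, the fingers measure 119 mm over their backs; the gripper's body (75 mm by 177 mm) begins 78 mm behind the grasp point.
Start: joints at [62.447, 4.996, 78.535, -0, 96.463, -5.907], TCP at [0.203, 0.511, 0.206] pointing down, gripper open.
Joint ranges: [-177.83, 177.83], [-43.37, 116.18], [15.69, 146.23], [-61.86, 241.86], [9.47, 152.12], [-147.06, 147.06]. Speed limits (degrees/s): [159.86, 159.86, 180, 180, 180, 180].

INTERFACE

Orientations are given as a 3x3 rotation matrix whose columns are the frame's x, y, z axes.
In Python, from bench import arm gives the robot as it stands. The module is installed in compiled form; this text tells all that it offers.
- The arm moves only by the tool move_arm, never from a script. Its argument "deltas" is one flat list of numbers, 5 for each row, row after row: the shift along the tool's x, y, z in cm, then the turn about the tool's z in degrees, then the finger opening in cm, from 0 to 9.4. In form: [tx, ty, tz, yaw, hand, tx, ty, tz, yaw, hand, ...]. A call has 1 to 20 rows; each row shifts and turns the commanded pose from where the row before left it, along the tool's axes as they then stand; what a row does not reach is not made up. A row lasts 1/10 s, in which the tool goes at most 50 mm and 8.59 degrees, less where a joint would pass 70% of its speed; a pose out of reach is approached as far as the arm can. A call with a gripper value outside its range is refused whole. The fingers move at their own pace and stop on an object; "grip_force" is the grip in N (left out, the last holds). Time passes only in rows, so rows that do not move let the fingers close. It gives the time, the measured TCP pose, the force, the opening and the grip force at its end, in the units of the state.
- arm.state(): the state, without advancing time (a new reading comes with each control period).
- arm.capture(name): name is "scene" or "top" or "wrist"; returns (picture, depth): 400x640x3 uint8, red, green, blue; 400x640 float32, m along the optical axis (not along the pixel's ray), 0 where there is no reading.
- arm.camera_params(name): a dict with "K" (3x3 intrinsics, pixels), "R" (3x3) and "t" (3): a world point X has camera coordinates R X + t. Camera axes: x right, y down, z forward; pixel columns grow to the right and rows downward; lengths in m; the calibration is good to about 2 mm. A picture is of the moment at which its call begins: read the wrist's pose just before it. camera_params takes no time and is no camera call; for the wrist camera it gives the pose at the moment of the call.
- arm.close_job(): hands the job in; it is judged then, once.
The state is a dict: "t": time; "joints": joint angles; "dq": joint speeds; "joint_efforts": joint torques, N m; "eef_pos": TCP position; "tool_rot": TCP orientation; "force": force on the tool from outside, world axes, zero at the start; "ft_torque": the same for the moment, N m; "finger_gap": opening from 0.0 (shut) to 1.0 (fully open); "gripper_force": force on a finger pad.
Only numpy, scipy, OpenCV 4.12 (cv2) and the standard library are available. Lean on these libraries where they do the work, as an engineer would, in place of code of your own. Each camera call takes 0.05 s, during which the arm holds its last target. There are 200 camera calls.

## Working session

There is one attempt and no reset: what is moved stays moved. The work goes in short steps, Python scripts to look and compute and a tool call to move; the robot and the scene stay as the last step left them, time stands still between calls to the robot, and variables do not carry over. Pictures are saved under pics/ and viewed, at most 10 in all, crops included, and the job is handed in when it is done.

Besides the shell and the picture viewer there is one more tool, called after "Request:" by a JSON object that holds its "api" and its "payload". move_arm: Moves the arm, as the interface text tells. Its arguments: {"type":"object","properties":{"deltas":{"type":"array","items":{"type":"number"}},"grip_force":{"type":"number"}},"required":["deltas"]}

```bash
mkdir -p pics; cat > h.py <<'E'
import numpy as np, cv2
from bench import arm
def snap(n,f):
    P=arm.camera_params(n); im,d=arm.capture(n); np.savez('pics/'+f+'.npz',im=im,d=d,**{k:np.array(P[k]) for k in 'KRt'})
    cv2.imwrite('pics/'+f+'.png',im[:,:,::-1]); return im,d,P
def load(f): return np.load('pics/'+f+'.npz')
def ray(P,u,v):
    c=-P['R'].T@P['t'].ravel(); d=P['R'].T@np.linalg.inv(P['K'])@np.array([u,v,1.]); return c,d
def atz(P,u,v,z): c,d=ray(P,u,v); return c+d*(z-c[2])/d[2]
def pt(P,u,v,dd): c,d=ray(P,u,v); return c+d*dd
def proj(P,X): q=P['K']@(P['R']@np.array(X)+P['t'].ravel()); return q[:2]/q[2]
def tri(obs):
    A=np.zeros((3,3));b=np.zeros(3)
    for P,u,v in obs:
        c,d=ray(P,u,v); d=d/np.linalg.norm(d); M=np.eye(3)-np.outer(d,d); A+=M;b+=M@c
    return np.linalg.solve(A,b)
E
python3 - <<'E'
from h import *
for n in ['scene','top','wrist']:
    im,d,P=snap(n,n+'0'); print(n,-P['R'].T@P['t'],P['K'][0,0],P['R'][2])
s=arm.state();print(s['t'],s['tool_rot'],s['force'],arm.grip_depth)
E
```

```text
scene [1.28230083 0.12801078 1.20519264] 506.3761477899645 [-0.58624726  0.0152971  -0.80998774]
top [0.38591817 0.12212545 1.28016861] 423.99465354732376 [ 0.1173519   0.00467218 -0.9930794 ]
wrist [0.1327976  0.53928695 0.38441352] 355.2316560621543 [ 0.241352   -0.09845717 -0.96543016]
0.15 [[-9.29481847e-01  3.68867052e-01 -7.70558735e-04]
 [ 3.68867824e-01  9.29480613e-01 -1.52236064e-03]
 [ 1.54670725e-04 -1.69924090e-03 -9.99998544e-01]] [-0.08601303  0.76956712 -0.9612374 ] 0.0188
```

View pics/scene0.png

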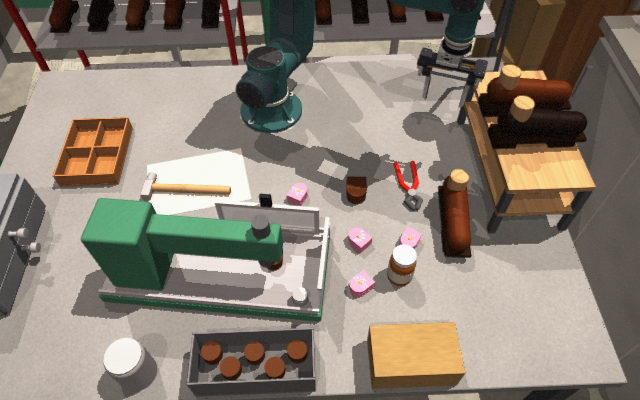

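View pics/top0.png

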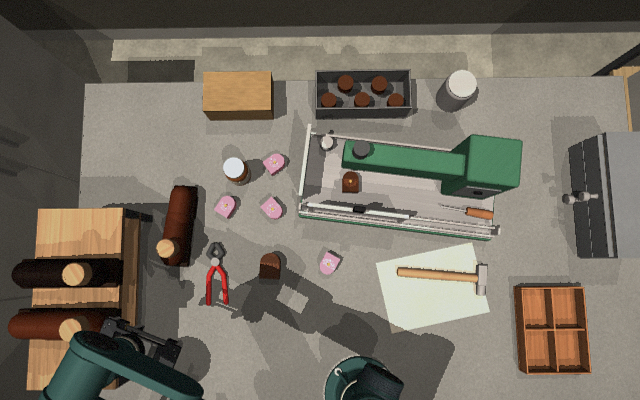

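The scene view (seen from the far side) shows the press at about (200,260), with the door's tab at (265,200). In the top view the door tab is near (360,209), the heel's pin near (350,182) and the punch collar near (361,149). The pink look-alikes and the spare heel (270,265) lie outside the press. I'll zoom in.

```bash
python3 - <<'E'
from h import *
t=load('top0')['im'][120:250,290:530,::-1]; s=load('scene0')['im'][180:320,80:340,::-1]
a=cv2.resize(t,(784,425),interpolation=cv2.INTER_CUBIC)
cv2.imwrite('pics/c1.png',a)
cv2.imwrite('pics/c2.png',cv2.resize(s,(780,420),interpolation=cv2.INTER_CUBIC))
T=load('top0')
for u,v in [(350,182),(361,149),(360,209),(340,175),(330,190),(400,150),(495,150),(270,265)]: print(u,v,pt(T,u,v,T['d'][v,u]).round(4))
E
```

```text
350 182 [0.6075 0.0207 0.0677]
361 149 [0.6481 0.0106 0.2841]
360 209 [0.5128 0.0076 0.1993]
340 175 [0.6351 0.0473 0.0345]
330 190 [0.5895 0.0781 0.0389]
400 150 [ 0.6547 -0.0912  0.244 ]
495 150 [ 0.6448 -0.3166  0.2701]
270 265 [0.3712 0.2562 0.0367]
```

View pics/c1.png

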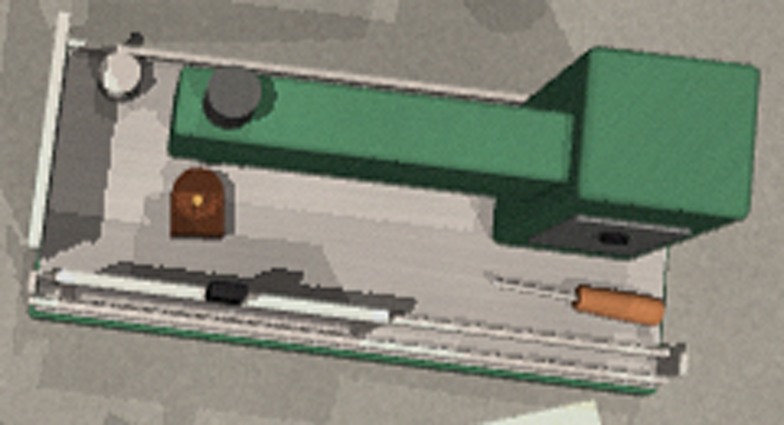

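View pics/c2.png

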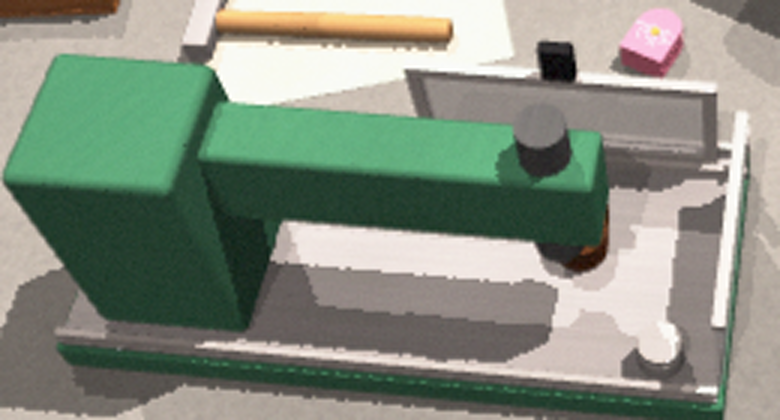

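The crops give corner pixels for the press (c1 divided by 3.267 plus offset, c2 divided by 3): door top edge ends, column top corners and arm end. The pin is at c1 (198,201). I'll fit the press pose by reprojection.

```bash
python3 - <<'E'
from h import *
from scipy.optimize import least_squares
T,S=dict(load('top0')),dict(load('scene0'))
ct=lambda a,b:(T,a/3.2667+290-.35,b/3.269+120-.35); cs=lambda a,b:(S,a/3+80-.33,b/3+180-.33)
F=[((-106,277,158),ct(57,275)),((-106,7,158),ct(390,316)),((105,-120,310),ct(597,48)),((105,-250,310),ct(760,65)),((-15,-250,310),ct(748,218)),
((58,182,245),ct(183,68)),((2,182,245),ct(177,133)),((-130,285,0),ct(30,315)),((-130,-285,0),ct(655,392)),
((-106,277,158),cs(717,88)),((-106,7,158),cs(408,71)),((105,-250,310),cs(5,180)),((-15,-250,310),cs(57,57)),((-15,-120,310),cs(214,68)),((105,-120,310),cs(168,190)),
((2,182,245),cs(600,133))]
def w(p,X): c,s=np.cos(p[2]),np.sin(p[2]); x=np.array(X)/1000; return np.array([p[0]+c*x[0]-s*x[1],p[1]+s*x[0]+c*x[1],x[2]])
r=least_squares(lambda p:np.concatenate([proj(o[0],w(p,X))-o[1:] for X,o in F]),[.62,-.13,-.1],loss='soft_l1')
p=r.x;print(p[:2],np.degrees(p[2]));print(r.fun.reshape(-1,2).round(1).tolist())
np.save('press.npy',p)
print('tip',w(p,(30,142,82)),'tab',w(p,(-106,142,184)),'tab tri',tri([ct(227,283),cs(556,45)]),'rod tri',tri([ct(233,93),cs(543,118)]))
print('mark z.07',atz(*ct(198,201),.07),'z tri door ends',tri([ct(57,275),cs(717,88)]),tri([ct(390,316),cs(408,71)]))
c,s=np.cos(p[2]),np.sin(p[2]);m=atz(*ct(198,201),.07)[:2]-p[:2];print('mark in press',c*m[0]+s*m[1],-s*m[0]+c*m[1])
st=arm.state();R=np.array(st['tool_rot']);d=w(p,(-106,142,184))-np.array(st['eef_pos']);print('tool delta',R.T@d,'ypress axis in tool',R.T@[-s,c,0])
E
```

```text
[ 0.60656716 -0.12475963] -6.789267985089502
[[-7.0, -0.1], [-8.0, -2.0], [2.7, -9.8], [8.2, -9.5], [9.4, -6.2], [-2.1, -1.9], [-2.4, 0.0], [-0.3, 2.0], [-3.4, -1.7], [7.1, -0.8], [5.3, -1.4], [-11.7, -7.1], [-9.4, -10.9], [-5.2, -11.2], [-5.9, -6.6], [1.3, -2.1]]
tip [0.65314374 0.01269808 0.082     ] tab [0.51809742 0.02877573 0.184     ] tab tri [0.51932233 0.01147342 0.20475995] rod tri [0.64926318 0.01269167 0.28769304]
mark z.07 [0.60958062 0.02008681 0.07      ] z tri door ends [0.53387114 0.14445473 0.15541463] [ 0.49735307 -0.12499515  0.14717925]
mark in press -0.014131126114185558 0.14418697317692333
tool delta [-0.4709796  -0.33168674  0.02106105] ypress axis in tool [ 0.25639974  0.9665695  -0.00160278]
```

The column height of 270 mm turns out to include the base, and the door may start slightly ajar, so I'll refit with those.

```bash
python3 - <<'E'
from h import *
from scipy.optimize import least_squares
T,S=dict(load('top0')),dict(load('scene0'))
ct=lambda a,b:(T,a/3.2667+290-.35,b/3.269+120-.35); cs=lambda a,b:(S,a/3+80-.33,b/3+180-.33)
F=[((-106,277,158),ct(57,275)),((-106,7,158),ct(390,316)),((105,-120,270),ct(597,48)),((105,-250,270),ct(760,65)),((-15,-250,270),ct(748,218)),
((58,182,245),ct(183,68)),((2,182,245),ct(177,133)),((-130,285,0),ct(30,315)),((-130,-285,0),ct(655,392)),
((-106,277,158),cs(717,88)),((-106,7,158),cs(408,71)),((105,-250,270),cs(5,180)),((-15,-250,270),cs(57,57)),((-15,-120,270),cs(214,68)),((105,-120,270),cs(168,190)),
((2,182,245),cs(600,133)),((-106,142,199),ct(227,285)),((-106,142,199),cs(556,43))]
D=[0,1,9,10,16,17]
def w(p,X): c,s=np.cos(p[2]),np.sin(p[2]); x=np.array(X)/1000; return np.array([p[0]+c*x[0]-s*x[1],p[1]+s*x[0]+c*x[1],x[2]])
def f(p): return np.concatenate([proj(o[0],w(p,np.array(X)-[0,1000*p[3] if i in D else 0,0]))-o[1:] for i,(X,o) in enumerate(F)])
r=least_squares(f,[.62,-.13,-.1,0],loss='soft_l1')
p=r.x;print(p[:2],np.degrees(p[2]),'door',p[3]);print(r.fun.reshape(-1,2).round(1).tolist())
np.save('press.npy',p)
tab=w(p,(-106,142-1000*p[3],184))
print('tip',w(p,(30,142,82)),'tab',tab)
c,s=np.cos(p[2]),np.sin(p[2]);m=atz(*ct(198,201),.07)[:2]-p[:2];print('mark in press',c*m[0]+s*m[1],-s*m[0]+c*m[1])
st=arm.state();R=np.array(st['tool_rot']);d=tab-np.array(st['eef_pos']);print('tool delta',R.T@d,'ypress axis in tool',R.T@[-s,c,0],R.T@[c,s,0])
E
```

```text
[ 0.60382036 -0.12565073] -7.956594275193567 door 0.01895346152865973
[[-0.2, -0.4], [-1.4, -0.3], [-2.2, -2.5], [1.2, -1.3], [1.4, 0.1], [-1.1, -2.2], [-1.9, -0.4], [-0.7, 0.9], [-4.1, 1.1], [-0.1, -0.4], [-1.3, -2.7], [-4.4, -0.3], [-2.1, -2.9], [0.0, -2.4], [-0.9, 1.2], [0.6, -1.7], [-0.4, 1.0], [-0.5, 1.0]]
tip [0.6531876  0.01082958 0.082     ] tab [0.51587325 0.01088409 0.184     ]
mark in press -0.014468599484243548 0.14513191351853347
tool delta [-0.47551193 -0.3491371   0.02109   ] ypress axis in tool [ 0.23665528  0.97159234 -0.00161437] [-9.71593668e-01  2.36654683e-01 -5.52411219e-04]
```

Request:
{"api": "move_arm", "payload": {"deltas": [0, 0, -4, -7, 9.4, 0, 0, -4, -7, 9.4, 0, 0, -4, 0, 9.4, 0, 0, 0, 0, 9.4], "grip_force": 15}}

```text
t: 0.55
eef_pos: [0.2037, 0.5127, 0.3325]
tool_rot: [[-0.991, 0.133, 0.006], [0.133, 0.991, 0.011], [-0.004, 0.011, -1.0]]
force: [0.2, 0.7, -0.1]
finger_gap: 0.998
gripper_force: 0.0
```

```bash
cat >> h.py <<'E'
def w(X):
    p=np.load('press.npy'); c,s=np.cos(p[2]),np.sin(p[2]); x=np.array(X)/1000; return np.array([p[0]+c*x[0]-s*x[1],p[1]+s*x[0]+c*x[1],x[2]])
def topress(X):
    p=np.load('press.npy'); c,s=np.cos(p[2]),np.sin(p[2]); d=np.array(X)[:2]-p[:2]; return 1000*np.array([c*d[0]+s*d[1],-s*d[0]+c*d[1],X[2]])
def rep(target=None,depth=0):
    st=arm.state();R=np.array(st['tool_rot']);e=np.array(st['eef_pos']);p=np.load('press.npy')
    a=np.radians(np.degrees(p[2])); yp=np.array([-np.sin(a),np.cos(a),0])
    print('t',st['t'],'eef',e.round(4),'press',topress(e).round(1),'z',R[:,2].round(3),'yaw err',np.degrees(np.arctan2(np.dot(np.cross(R[:,1],yp),R[:,2]),R[:,1]@yp)).round(2),'F',np.round(st['force'],1),'j',np.round(st['joints'],1),'gap',st['finger_gap'],st['gripper_force'])
    if target is not None: print('delta cm',(100*(R.T@(w(target)-e))-[0,0,depth]).round(2))
E
python3 -c "
from h import *
rep((-106,142-19,260))"
```

```text
t 0.55 eef [0.2037 0.5127 0.3325] press [-484.7  576.9  332.5] z [ 0.006  0.011 -1.   ] yaw err 0.31 F [ 0.2  0.7 -0.1] j [ 62.4   5.3  63.9   0.  110.1 -19.9] gap 0.998035341364972 0.0
delta cm [-37.59 -45.67   6.88]
```

Request:
{"api": "move_arm", "payload": {"deltas": [-2.69, -3.26, 0, 0, 9.4, -2.69, -3.26, 0, 0, 9.4, -2.69, -3.26, 0, 0, 9.4, -2.69, -3.26, 0, 0, 9.4, -2.69, -3.26, 0, 0, 9.4, -2.69, -3.26, 0, 0, 9.4, -2.69, -3.26, 0, 0, 9.4, -2.69, -3.26, 0, 0, 9.4, -2.69, -3.26, 0, 0, 9.4, -2.69, -3.26, 0, 0, 9.4, -2.69, -3.26, 0, 0, 9.4, -2.69, -3.26, 0, 0, 9.4, -2.69, -3.26, 0, 0, 9.4, -2.69, -3.26, 0, 0, 9.4, 0, 0, 3, 0, 9.4, 0, 0, 3, 0, 9.4, 0, 0, 0, 0, 9.4, 0, 0, 0, 0, 9.4]}}

```text
t: 2.35
eef_pos: [0.5149, 0.0089, 0.2647]
tool_rot: [[-0.991, 0.133, -0.002], [0.133, 0.991, 0.0], [0.002, -0.0, -1.0]]
force: [-1.3, 0.0, 0.8]
finger_gap: 1.0
gripper_force: 0.0
```

```bash
python3 -c "
from h import *
im,d,P=snap('wrist','w1')
rep((-106,123,165))
for X in [(-106,123,199),(-106,123,184),(30,142,82),(-14.5,145,70)]: print(X,proj(P,w(X)))"
```

```text
t 2.4 eef [0.5156 0.009  0.2664] press [-106.   121.1  266.4] z [ 0.001 -0.    -1.   ] yaw err 0.33 F [-0.2  0.3  1.1] j [ -5.3   0.3  76.5   0.  103.1 -87.7] gap 1.0001212193673725 0.0
delta cm [1.000e-02 1.900e-01 1.014e+01]
(-106, 123, 199) [322.40437595 211.45273526]
(-106, 123, 184) [322.27053006 205.67599126]
(30, 142, 82) [337.53071624 295.34654002]
(-14.5, 145, 70) [340.35512261 254.94973029]
```

View pics/w1.png

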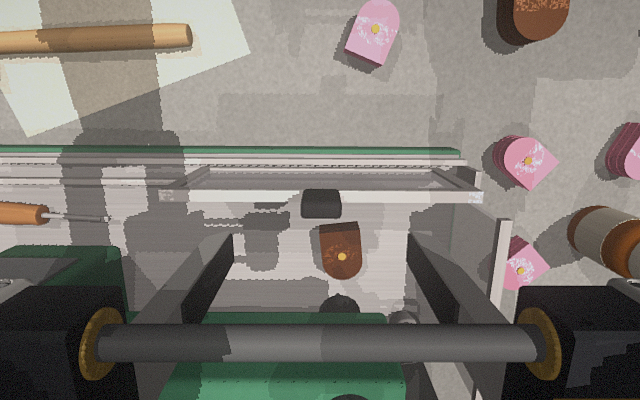

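The wrist picture shows the black tab at (321,203), matching the prediction. The pin is at (342,257), and the heel is turned about 8–10° from the press. Next I descend and grip the tab across its width.

Request:
{"api": "move_arm", "payload": {"deltas": [0, 0.19, 2.7, 0, 9.4, 0, 0, 2.7, 0, 6, 0, 0, 2.7, 0, 6, 0, 0, 1.7, 0, 5, 0, 0, 0, 0, 2.4, 0, 0, 0, 0, 2.4, 0, 0, 0, 0, 2.4, 0, 0, 0, 0, 2.4, 0, 0, 0, 0, 2.4], "grip_force": 15}}

```text
t: 3.3
eef_pos: [0.5163, 0.0106, 0.1688]
tool_rot: [[-0.991, 0.133, 0.002], [0.133, 0.991, -0.0], [-0.002, 0.0, -1.0]]
force: [-0.6, 1.6, 0.6]
finger_gap: 0.357
gripper_force: 0.0
```

```bash
python3 -c "
from h import *
rep((-106,142-255,167))"
```

```text
t 3.3 eef [0.5163 0.0106 0.1688] press [-105.5  122.9  168.8] z [ 0.002 -0.    -1.   ] yaw err 0.31 F [-0.6  1.6  0.6] j [ -5.1   1.2  86.7   0.   92.  -87.5] gap 0.3566757113970342 0.0
delta cm [  0.18 -23.59   0.17]
```

Request:
{"api": "move_arm", "payload": {"deltas": [0, 0, 0, 0, 2.4, 0, 0, 0, 0, 2.4, 0, -0.5, 0, 0, 2.4, 0, -1, 0, 0, 2.4, 0, -1.5, 0, 0, 2.4, 0, -1.5, 0, 0, 2.4, 0, -1.5, 0, 0, 2.4, 0, -1.5, 0, 0, 2.4, 0, -1.5, 0, 0, 2.4, 0, -1.5, 0, 0, 2.4]}}

```text
t: 4.3
eef_pos: [0.5017, -0.0936, 0.1685]
tool_rot: [[-0.991, 0.133, 0.001], [0.133, 0.991, 0.002], [-0.001, 0.002, -1.0]]
force: [-0.2, 2.9, 5.8]
finger_gap: 0.316
gripper_force: 15.0
```

```bash
python3 -c "
from h import *
rep((-106,142-255,167))"
```

```text
t 4.3 eef [ 0.5017 -0.0936  0.1685] press [-105.6   17.6  168.5] z [ 0.001  0.002 -1.   ] yaw err 0.33 F [-0.2  2.9  5.8] j [-17.    0.5  87.4   0.1  92.  -99.4] gap 0.3160548807077636 15.002651363611221
delta cm [  0.12 -13.06   0.13]
```

Force is small and the door is moving with the gripper. I continue to the stop, pressing a few mm past it.

Request:
{"api": "move_arm", "payload": {"deltas": [0, -1.5, 0, 0, 2.4, 0, -1.5, 0, 0, 2.4, 0, -1.5, 0, 0, 2.4, 0, -1.5, 0, 0, 2.4, 0, -1.5, 0, 0, 2.4, 0, -1.5, 0, 0, 2.4, 0, -1.5, 0, 0, 2.4, 0, -1, 0, 0, 2.4, 0, -0.5, 0, 0, 2.4, 0, -0.3, 0, 0, 2.4, 0, -0.2, 0, 0, 2.4, 0, -0.2, 0, 0, 2.4]}}

```text
t: 5.5
eef_pos: [0.4841, -0.2193, 0.1685]
tool_rot: [[-0.991, 0.133, -0.0], [0.133, 0.991, 0.001], [0.0, 0.001, -1.0]]
force: [-2.7, 3.2, 6.9]
finger_gap: 0.317
gripper_force: 15.0
```

```bash
python3 -c "
from h import *
rep((-106,142-255,167))"
```

```text
t 5.5 eef [ 0.4841 -0.2193  0.1685] press [-105.6 -109.4  168.5] z [-0.     0.001 -1.   ] yaw err 0.3 F [-2.7  3.2  6.9] j [ -30.5    3.2   84.6    0.    92.2 -112.9] gap 0.3173386244430812 14.995676279067993
delta cm [ 0.04 -0.36  0.15]
```

Request:
{"api": "move_arm", "payload": {"deltas": [0, -0.2, 0, 0, 2.4, 0, -0.2, 0, 0, 2.4, 0, -0.2, 0, 0, 2.4, 0, -0.2, 0, 0, 2.4, 0, 0, 0, 0, 2.4]}}

```text
t: 6.0
eef_pos: [0.4836, -0.2232, 0.1684]
tool_rot: [[-0.991, 0.131, 0.0], [0.131, 0.991, 0.009], [0.001, 0.009, -1.0]]
force: [-0.7, 12.6, 8.0]
finger_gap: 0.32
gripper_force: 15.0
```

```bash
python3 -c "
from h import *
rep((-106,142-255,167))"
```

```text
t 6.0 eef [ 0.4836 -0.2232  0.1684] press [-105.6 -113.2  168.4] z [ 0.     0.009 -1.   ] yaw err 0.45 F [-0.7 12.6  8. ] j [ -31.2    3.5   84.3    0.5   92.4 -113.6] gap 0.3202840979625282 15.00961035490036
delta cm [0.04 0.02 0.14]
```

Request:
{"api": "move_arm", "payload": {"deltas": [0, 0.3, 0, 0, 5, 0, 0, 0, 0, 5, 0, 0, 0, 0, 5, 0, 0, -3, 0, 5, 0, 0, -4, 0, 5, 0, 0, -4, 0, 5, 0, 0, -4, 0, 5, 0, 0, -3, 0, 5, -2, 3, 0, 0, 5, -3, 3, 0, 0, 5, -4, 3, 0, 0, 5, -4, 2.5, 0, 0, 5, -2, 0, 0, 0, 5, 0, 0, 0, 0, 5]}}

```text
t: 7.4
eef_pos: [0.6501, -0.1302, 0.3435]
tool_rot: [[-0.991, 0.132, -0.005], [0.132, 0.991, 0.001], [0.005, 0.0, -1.0]]
force: [0.3, -0.0, -0.6]
finger_gap: 0.529
gripper_force: 0.0
```

```bash
python3 -c "
from h import *
rep()"
```

```text
t 7.4 eef [ 0.6501 -0.1302  0.3435] press [ 46.4   1.9 343.5] z [-0.005  0.001 -1.   ] yaw err 0.38 F [ 0.3 -0.  -0.6] j [-16.2  22.   42.4  -0.  115.9 -98.6] gap 0.5294722263192472 0.0
```

Request:
{"api": "move_arm", "payload": {"deltas": [0, 3.2, 0, 0, 5, 0, 3.2, 0, 0, 5, 0, 3.2, 0, 0, 5, -4, 0, 0, 0, 5, -4, 0, 0, 0, 5, -4, 0, 0, 0, 5, -4, 0, 0, 0, 5, -4, 0, 0, 0, 5, 0, 0, 0, 0, 5]}}

```text
t: 8.3
eef_pos: [0.801, -0.0596, 0.3052]
tool_rot: [[-0.99, 0.135, 0.048], [0.135, 0.991, -0.003], [-0.048, 0.003, -0.999]]
force: [-0.4, -0.0, -0.4]
finger_gap: 0.533
gripper_force: 0.0
```

```bash
python3 -c "
from h import *
rep()"
```

```text
t 8.3 eef [ 0.801  -0.0596  0.3052] press [186.1  92.7 305.2] z [ 0.048 -0.003 -0.999] yaw err 0.18 F [-0.4 -0.  -0.4] j [ -8.4  42.7  16.    0.2 118.5 -90.5] gap 0.5325790609742755 0.0
```

The interface has no tilt command, but pushing past the reach limit does tilt the tool. I'll check whether the tilt accumulates and persists.

Request:
{"api": "move_arm", "payload": {"deltas": [-4, 0, -2, 0, 5, -4, 0, -2, 0, 5, -4, 0, -2, 0, 5, -4, 0, -2, 0, 5, -4, 0, -2, 0, 5, 0, 0, 0, 0, 5]}}

```text
t: 8.9
eef_pos: [0.841, -0.072, 0.336]
tool_rot: [[-0.97, 0.132, 0.206], [0.132, 0.991, -0.016], [-0.207, 0.011, -0.978]]
force: [-0.5, -0.1, -0.1]
finger_gap: 0.536
gripper_force: 0.0
```

```bash
python3 -c "
from h import *
rep()"
```

```text
t 8.9 eef [ 0.841 -0.072  0.336] press [227.5  86.  336. ] z [ 0.206 -0.016 -0.978] yaw err 0.21 F [-0.5 -0.1 -0.1] j [ -9.1  41.2  15.7   1.  111.2 -91. ] gap 0.5363454256540764 0.0
```

It accumulates: the tilt is now 12°.

Request:
{"api": "move_arm", "payload": {"deltas": [-4, 0, -2, 0, 5, -4, 0, -2, 0, 5, -4, 0, -2, 0, 5, -4, 0, -2, 0, 5, -4, 0, -2, 0, 5, -4, 0, -2, 0, 5, -4, 0, -2, 0, 5, -4, 0, -2, 0, 5, -4, 0, -2, 0, 5, -4, 0, -2, 0, 5, 0, 0, 0, 0, 5]}}

```text
t: 10.0
eef_pos: [0.8785, -0.0913, 0.4531]
tool_rot: [[-0.863, 0.128, 0.49], [0.123, 0.992, -0.044], [-0.491, 0.022, -0.871]]
force: [-0.3, -0.4, 0.8]
finger_gap: 0.532
gripper_force: 0.0
```

```bash
python3 -c "
from h import *
rep()"
```

```text
t 10.0 eef [ 0.8785 -0.0913  0.4531] press [267.2  72.  453.1] z [ 0.49  -0.044 -0.871] yaw err -0.11 F [-0.3 -0.4  0.8] j [-10.7  35.1  15.7   2.8  99.9 -91.8] gap 0.5316086858394585 0.0
```

Request:
{"api": "move_arm", "payload": {"deltas": [-4, 0, -2, 0, 5, -4, 0, -2, 0, 5, -4, 0, -2, 0, 5, -4, 0, -2, 0, 5, 0, 0, 0, 0, 5]}}

```text
t: 10.5
eef_pos: [0.8755, -0.096, 0.5182]
tool_rot: [[-0.797, 0.126, 0.591], [0.116, 0.992, -0.055], [-0.593, 0.025, -0.805]]
force: [-1.0, -0.3, -0.5]
finger_gap: 0.529
gripper_force: 0.0
```

```bash
python3 -c "
from h import *
rep((-150,144,200))"
```

```text
t 10.5 eef [ 0.8755 -0.096   0.5182] press [264.9  66.9 518.2] z [ 0.591 -0.055 -0.805] yaw err -0.29 F [-1.  -0.3 -0.5] j [-11.4  31.6  15.7   3.6  96.5 -92.1] gap 0.5285308080328219 0.0
delta cm [52.32  7.41  1.25]
```

Tilt is 36°, inside the advised 35–40°. I back out above and in front of the press, then look.

Request:
{"api": "move_arm", "payload": {"deltas": [4, 0.6, 0, 0, 8, 4, 0.6, 0, 0, 8, 4, 0.6, 0, 0, 8, 4, 0.6, 0, 0, 8, 4, 0.6, 0, 0, 8, 4, 0.6, 0, 0, 8, 4, 0.6, 0, 0, 8, 4, 0.6, 0, 0, 8, 4, 0.6, 0, 0, 8, 4, 0.6, 0, 0, 8, 4, 0.6, 0, 0, 8, 4, 0.6, 0, 0, 8, 4, 0.2, 1.2, 0, 8, 0, 0, 0, 0, 8, 0, 0, 0, 0, 8]}}

```text
t: 12.0
eef_pos: [0.4846, 0.0353, 0.2067]
tool_rot: [[-0.8, 0.126, 0.587], [0.116, 0.992, -0.054], [-0.589, 0.026, -0.808]]
force: [0.6, 0.0, 1.2]
finger_gap: 0.855
gripper_force: 0.0
```

```bash
python3 -c "
from h import *
im,d,P=snap('wrist','w2')
rep((-70,144,90))
for X in [(30,142,82),(-14.5,145,70)]: print(X,proj(P,w(X)))"
```

```text
t 12.05 eef [0.4863 0.0351 0.2096] press [-138.7  142.9  209.6] z [ 0.591 -0.054 -0.805] yaw err -0.31 F [-0.6 -0.5  1.2] j [ -0.5 -30.7 114.6  -3.2  59.9 -82.1] gap 0.8493621252674542 0.0
delta cm [ 1.56 -0.29 13.7 ]
(30, 142, 82) [314.1323688  229.18351474]
(-14.5, 145, 70) [316.79560889 196.26791191]
```

View pics/w2.png

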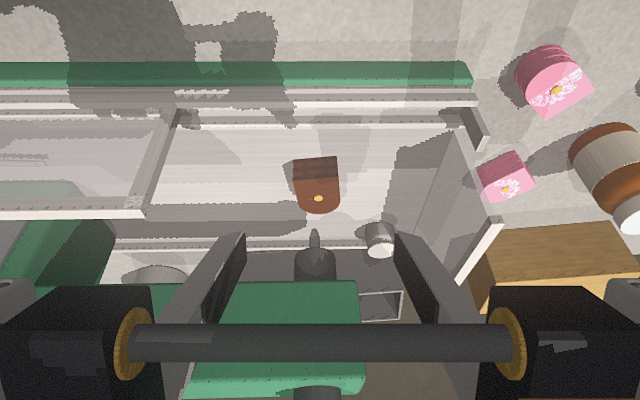

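The wrist picture shows the punch tip at (314,229), exactly as predicted, the pin at about (318,198), and the door open to the left. I'll measure the pin by colour in both wrist views.

```bash
cat >> h.py <<'E'
def pin(f,u,v,r=8):
    z=load(f);h=cv2.cvtColor(z['im'],cv2.COLOR_RGB2HSV)[v-r:v+r,u-r:u+r].astype(int)
    m=((h[...,0]>16)&(h[...,0]<35)&(h[...,1]>110)&(h[...,2]>110)); y,x=np.nonzero(m); return (dict(z),x.mean()+u-r,y.mean()+v-r),m.sum()
E
python3 -c "
from h import *
a,n=pin('w1',342,257);b,k=pin('w2',318,198);print(a[1:],n,b[1:],k)
print('tri',topress(tri([a,b])));
for o in (a,b):print(topress(atz(*o,.07)))
print('tip in w2 at z .082',topress(atz(b[0],314,230,.082)))
for x in (load('w2')['im'][215:240,304:325].sum(2)//3): print(*x)
"
```

```text
(np.float64(341.58), np.float64(256.04)) 50 (np.float64(318.0444444444444), np.float64(197.73333333333332)) 45
tri [-13.82372376 146.31154701  71.47206014]
[-13.16083083 146.42584335  70.        ]
[-11.99857174 146.34640954  70.        ]
tip in w2 at z .082 [ 31.66323988 141.84930134  82.        ]
147 138 163 214 218 217 217 217 220 221 222 221 221 223 225 223 223 227 218 221 204
143 138 218 221 215 216 211 214 214 215 215 215 218 215 217 217 217 213 199 194 195
149 131 215 219 216 215 218 216 214 215 216 216 214 216 217 211 213 199 195 196 196
149 138 217 220 216 213 214 214 216 213 215 216 216 217 217 204 194 197 196 195 195
140 132 201 215 211 211 210 211 211 211 212 212 211 210 214 214 201 195 198 196 197
120 115 104 195 202 199 197 198 198 197 198 197 197 199 197 197 200 200 199 202 202
123 120 105 195 200 198 196 196 196 196 197 195 197 196 196 195 198 196 197 198 198
123 120 105 195 202 199 195 196 197 196 197 196 196 194 198 196 195 196 193 197 197
117 114 139 194 199 196 195 196 195 198 198 196 195 194 197 197 195 193 193 195 194
119 110 201 204 195 195 194 195 195 196 197 1
[... 584 characters left out ...]
 103 95 128 198 202 199 197 196 199 199
199 197 200 199 199 205 181 121 112 117 120 116 101 91 187 203 198 199 196 197 200
200 198 198 198 198 204 145 112 115 117 117 116 106 91 126 195 200 198 197 197 198
197 200 199 198 203 206 138 111 120 117 121 120 116 104 137 201 203 199 197 196 197
198 195 197 197 201 185 126 111 120 119 119 116 110 102 83 185 201 197 196 195 196
197 198 198 200 203 145 107 119 119 110 104 105 104 101 87 129 198 198 193 192 194
195 196 197 197 195 126 88 111 120 106 104 110 102 100 95 107 195 189 183 181 184
190 187 190 189 201 123 91 98 102 106 107 105 102 101 96 102 188 191 190 190 188
183 185 184 185 194 119 87 102 103 102 106 100 105 100 95 106 180 186 186 184 175
```

```bash
python3 -c "
from h import *
rep((-22,144.5,50))"
```

```text
t 12.05 eef [0.4863 0.0351 0.2096] press [-138.7  142.9  209.6] z [ 0.591 -0.054 -0.805] yaw err -0.31 F [-0.6 -0.5  1.2] j [ -0.5 -30.7 114.6  -3.2  59.9 -82.1] gap 0.8493621252674542 0.0
delta cm [ 0.06 -0.4  19.77]
```

Request:
{"api": "move_arm", "payload": {"deltas": [0, -0.2, 3, 0, 8, 0, -0.2, 3, 0, 8, 0, 0, 3, 0, 8, 0, 0, 3, 0, 8, 0, 0, 3, 0, 8, 0, 0, 2, 0, 8, 0, 0, 1, 0, 8, 0, 0, 0.8, 0, 8, 0, 0, 0, 0, 8, 0, 0, 0, 0, 8]}}

```text
t: 13.05
eef_pos: [0.5949, 0.0211, 0.0554]
tool_rot: [[-0.799, 0.126, 0.588], [0.117, 0.992, -0.054], [-0.59, 0.026, -0.807]]
force: [0.9, 0.1, -0.0]
finger_gap: 0.853
gripper_force: 0.0
```

```bash
python3 -c "
from h import *
rep((-22,144.5,49))"
```

```text
t 13.05 eef [0.5949 0.0211 0.0554] press [-29.2 144.1  55.4] z [ 0.588 -0.054 -0.807] yaw err -0.3 F [ 0.9  0.1 -0. ] j [ -2.5  -6.6 115.9  -2.9  34.6 -82.9] gap 0.8531030380586361 0.0
delta cm [-0.2   0.02  0.94]
```

Request:
{"api": "move_arm", "payload": {"deltas": [-0.2, 0, 0.4, 0, 8, 0, 0, 0.4, 0, 8, 0, 0, 0, 0, 8, 0, 0, 0, 0, 8]}}

```text
t: 13.45
eef_pos: [0.5999, 0.0206, 0.0484]
tool_rot: [[-0.801, 0.126, 0.586], [0.117, 0.992, -0.054], [-0.588, 0.026, -0.809]]
force: [1.0, 0.7, -0.0]
finger_gap: 0.852
gripper_force: 0.0
```

```bash
python3 -c "
from h import *
rep((-22,144.5,49))"
```

```text
t 13.45 eef [0.5999 0.0206 0.0484] press [-24.1 144.3  48.4] z [ 0.586 -0.054 -0.809] yaw err -0.29 F [ 1.   0.7 -0. ] j [ -2.5  -5.3 115.6  -2.9  33.8 -82.9] gap 0.8521510541767875 0.0
delta cm [-0.2   0.02  0.08]
```

Request:
{"api": "move_arm", "payload": {"deltas": [0, 0, 0, 0, 6, 0, 0, 0, 0, 5, 0, 0, 0, 0, 4, 0, 0, 0, 0, 4, 0, 0, 0, 0, 4, 0, 0, 0, 0, 4, 0, 0, 0, 0, 4, 0, 0, 0, 0, 4], "grip_force": 8}}

```text
t: 14.25
eef_pos: [0.6001, 0.0205, 0.0485]
tool_rot: [[-0.8, 0.126, 0.586], [0.117, 0.992, -0.054], [-0.588, 0.026, -0.809]]
force: [-0.8, -0.5, 0.5]
finger_gap: 0.503
gripper_force: 7.8
```

```bash
python3 -c "
from h import *
im,d,P=snap('wrist','w3');rep()
b,k=pin('w3',*[int(x) for x in proj(P,w((-12,146,70))).round()],12);print(b[1:],k,topress(atz(*b,.07)),proj(P,w((30,142,82))))"
```

```text
t 14.3 eef [0.6001 0.0205 0.0485] press [-24.  144.3  48.5] z [ 0.586 -0.054 -0.809] yaw err -0.3 F [-1.   0.7  0.3] j [ -2.5  -5.3 115.6  -2.9  33.7 -82.9] gap 0.5074221972099033 7.773047429900544
(np.float64(323.5503875968992), np.float64(293.1937984496124)) 129 [-10.48138255 146.12619848  70.        ] [315.97730449 340.39940648]
```

View pics/w3.png

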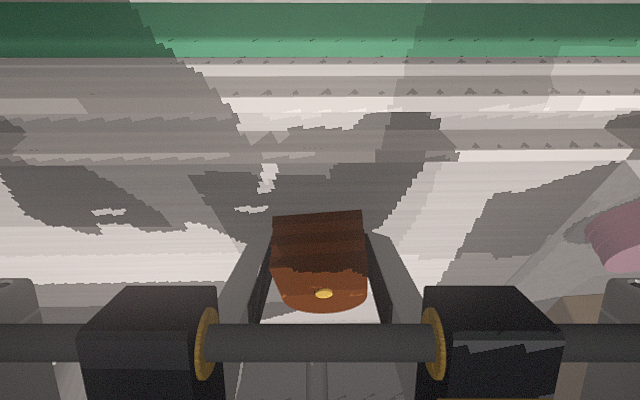

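The heel is held, with the pin at (323,293) in this view. I slide it back about 42 mm and right about 4 mm along the bed in small rows.

Request:
{"api": "move_arm", "payload": {"deltas": [-0.24, -0.034, 0.175, 0, 4, -0.24, -0.034, 0.175, 0, 4, -0.24, -0.034, 0.175, 0, 4, -0.24, -0.034, 0.175, 0, 4, -0.24, -0.034, 0.175, 0, 4, -0.24, -0.034, 0.175, 0, 4, -0.24, -0.034, 0.175, 0, 4]}}

```text
t: 15.0
eef_pos: [0.6207, 0.0155, 0.0485]
tool_rot: [[-0.8, 0.126, 0.586], [0.117, 0.992, -0.054], [-0.588, 0.026, -0.809]]
force: [-2.2, 0.7, 2.3]
finger_gap: 0.509
gripper_force: 7.8
```

```bash
python3 -c "
from h import *
rep()"
```

```text
t 15.0 eef [0.6207 0.0155 0.0485] press [ -2.8 142.1  48.5] z [ 0.586 -0.054 -0.809] yaw err -0.29 F [-2.2  0.7  2.3] j [ -3.1  -2.6 113.1  -2.3  33.5 -83.8] gap 0.5086317454254928 7.814628441974492
```

Request:
{"api": "move_arm", "payload": {"deltas": [-0.24, -0.034, 0.175, 0, 4, -0.24, -0.034, 0.175, 0, 4, -0.24, -0.034, 0.175, 0, 4, -0.24, -0.034, 0.175, 0, 4, -0.24, -0.034, 0.175, 0, 4, -0.2, -0.034, 0.146, 0, 4, -0.16, -0.034, 0.116, 0, 4, 0, 0, 0, 0, 4, 0, 0, 0, 0, 4]}}

```text
t: 15.9
eef_pos: [0.6397, 0.0107, 0.0485]
tool_rot: [[-0.8, 0.126, 0.587], [0.117, 0.992, -0.054], [-0.589, 0.026, -0.808]]
force: [1.1, 0.1, 1.4]
finger_gap: 0.506
gripper_force: 7.7
```

```bash
python3 -c "
from h import *
im,d,P=snap('wrist','w4');rep()
b,k=pin('w4',323,293,12);print(b[1:],k,topress(atz(*b,.07)),proj(P,w((30,142,82))))"
```

```text
t 15.95 eef [0.6397 0.0106 0.0485] press [ 16.6 139.9  48.5] z [ 0.587 -0.054 -0.808] yaw err -0.29 F [ 1.4 -0.3  1.1] j [ -3.6  -0.2 110.7  -1.8  33.4 -84.7] gap 0.5069391545979671 7.742768441003136
(np.float64(323.60526315789474), np.float64(293.1842105263158)) 114 [ 30.1476964  141.82349676  70.        ] [324.69998272 315.17502135]
```

Measured at (30.1, 141.8). I release, retreat along the tool axis, and compare pin and tip in one picture.

Request:
{"api": "move_arm", "payload": {"deltas": [0, 0, 0, 0, 5.2, 0, 0, 0, 0, 6, 0, 0, 0, 0, 7, 0, 0, 0, 0, 7, 0, 0, -1, 0, 7, 0, 0, -2, 0, 7, 0, 0, -3, 0, 7, 0, 0, -3, 0, 7, 0, 0, -3, 0, 7, 0, 0, -3, 0, 7, 0, 0, -3, 0, 7, 0, 0, 0, 0, 7, 0, 0, 0, 0, 7]}}

```text
t: 17.25
eef_pos: [0.5338, 0.0205, 0.1946]
tool_rot: [[-0.799, 0.126, 0.587], [0.117, 0.992, -0.054], [-0.589, 0.026, -0.807]]
force: [0.7, -0.3, -0.8]
finger_gap: 0.747
gripper_force: 0.0
```

```bash
python3 -c "
from h import *
im,d,P=snap('wrist','w5');rep()
m=proj(P,w((30,142,70)));print(m,proj(P,w((30,142,82))))
b,k=pin('w5',*[int(x) for x in m.round()],10);print(b[1:],k,topress(atz(*b,.07)))
u,v=[int(x) for x in m]
cv2.imwrite('pics/w5c.png',cv2.resize(im[v-50:v+50,u-60:u+60,::-1],(720,600),interpolation=cv2.INTER_CUBIC));print(u,v)"
```

```text
t 17.3 eef [0.5334 0.0204 0.1929] press [-89.9 134.9 192.9] z [ 0.585 -0.054 -0.809] yaw err -0.29 F [-0.4 -0.5  0.2] j [ -3.  -23.1 111.8  -1.6  55.4 -84.8] gap 0.7430188644119535 0.0
[321.89318118 201.41420772] [322.23969796 210.79319466]
(np.float64(321.6046511627907), np.float64(200.51162790697674)) 43 [ 28.50360692 141.67978074  70.        ]
321 201
```

View pics/w5c.png

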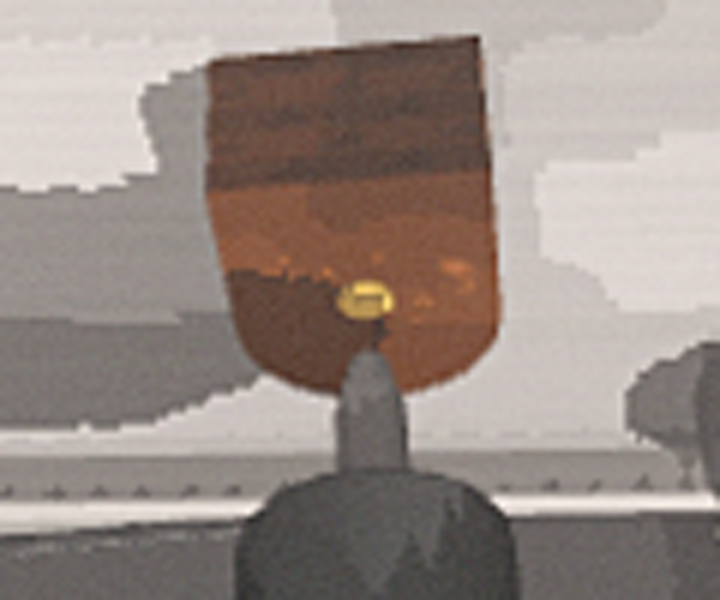

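Pin and tip agree laterally. In depth they agree to about 1–1.5 mm, so I'll take one closer look to settle it.

Request:
{"api": "move_arm", "payload": {"deltas": [0, 0, 2, 0, 7, 0, 0, 2, 0, 7, 0, 0, 2, 0, 7, 0, 0, 0, 0, 7, 0, 0, 0, 0, 7, 0, 0, 0, 0, 7]}}

```text
t: 17.9
eef_pos: [0.569, 0.0172, 0.1454]
tool_rot: [[-0.801, 0.126, 0.586], [0.117, 0.992, -0.054], [-0.588, 0.026, -0.809]]
force: [-0.2, -0.3, 0.1]
finger_gap: 0.745
gripper_force: 0.0
```

```bash
python3 -c "
from h import *
rep();im,d,P=snap('wrist','w6')
m=proj(P,w((30,142,70)));print(m,proj(P,w((30,142,82))))
b,k=pin('w6',*[int(x) for x in m.round()],11);print(b[1:],k,topress(atz(*b,.07)))
u,v=[int(x) for x in m]
cv2.imwrite('pics/w6c.png',cv2.resize(im[v-25:v+50,u-45:u+45,::-1],(720,600),interpolation=cv2.INTER_CUBIC));print(u,v)
print('v of x=28,29,30 mark',[proj(P,w((x,142,70)))[1].round(1) for x in (27,30,33)])
for z in (82,84,88,92,100): 
  c=np.array([30,142,z]);print(z,[proj(P,w(c+[6*np.cos(a),6*np.sin(a),0])).round(1).tolist() for a in (np.pi,np.pi/2,-np.pi/2)])
"
```

```text
t 17.9 eef [0.569  0.0172 0.1454] press [-54.3 136.7 145.4] z [ 0.586 -0.054 -0.809] yaw err -0.29 F [-0.2 -0.3  0.1] j [ -3.3 -16.1 112.4  -1.6  47.7 -84.8] gap 0.7448483416023391 0.0
[322.37513194 221.19866509] [322.79957904 232.89116695]
(np.float64(321.96774193548384), np.float64(220.32258064516128)) 62 [ 28.68884603 141.62687599  70.        ]
322 221
v of x=28,29,30 mark [np.float64(219.2), np.float64(221.2), np.float64(223.2)]
82 [[322.9, 228.9], [329.9, 232.8], [315.7, 233.0]]
84 [[323.0, 230.9], [330.0, 234.8], [315.7, 235.0]]
88 [[323.2, 235.0], [330.2, 238.9], [315.8, 239.1]]
92 [[323.3, 239.2], [330.5, 243.0], [315.9, 243.2]]
100 [[323.6, 247.7], [330.9, 251.5], [316.1, 251.7]]
```

View pics/w6c.png

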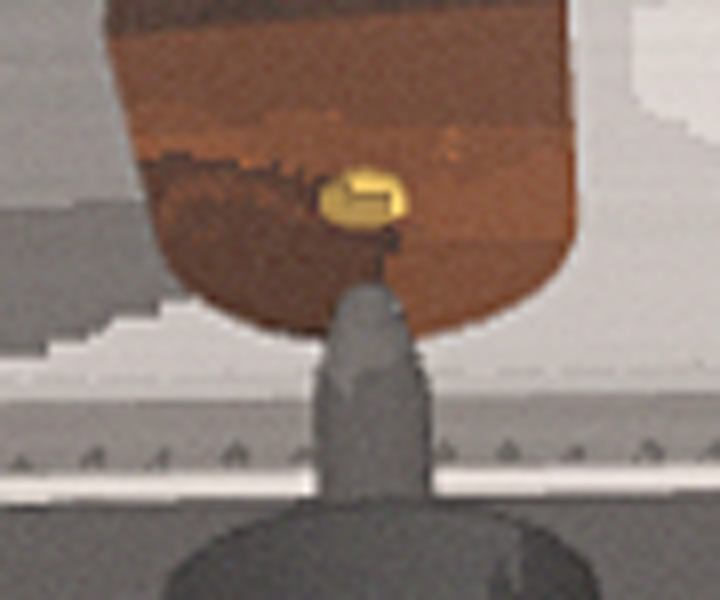

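Pin at (322.1,220.3) and tip apex at (322.9,230.9): allowing for the 12 mm height difference, they line up within about 1 mm. I leave the heel and go back to the door tab.

Request:
{"api": "move_arm", "payload": {"deltas": [0, 0, -3, 0, 7, 0, 0, -4, 0, 7, 0, 0, -4, 0, 7, 0, 0, -4, 0, 7, 0, 0, -2, 0, 7, 0, -4, 0, 0, 7, 0, -4, 0, 0, 7, 0, -4, 0, 0, 7, 0, -4, 0, 0, 7, 0, -4, 0, 0, 7, 0, -4, 0, 0, 7, 0, 0, 0, 0, 7, 0, 0, 0, 0, 7]}}

```text
t: 19.25
eef_pos: [0.4386, -0.2125, 0.2772]
tool_rot: [[-0.8, 0.129, 0.586], [0.119, 0.991, -0.055], [-0.588, 0.025, -0.808]]
force: [0.4, 0.1, -1.2]
finger_gap: 0.745
gripper_force: 0.0
```

```bash
python3 -c "
from h import *
rep((-95,-112.5,171));im,d,P=snap('wrist','w7');m=proj(P,w((-106,-113,184)));print(m)
u,v=[int(x) for x in m]
g=im[max(v-30,0):v+40,max(u-40,0):u+40].max(2);y,x=np.nonzero(g<45);print(len(x),x.min()+u-40,x.max()+u-40,y.min()+max(v-30,0),y.max()+max(v-30,0))
print([proj(P,w((a,b,c))).round(0).tolist() for a in (-113,-99) for b in (-128,-98) for c in (158,199)])"
```

```text
t 19.25 eef [ 0.4386 -0.2125  0.2772] press [-151.6 -108.9  277.2] z [ 0.586 -0.055 -0.808] yaw err -0.4 F [ 0.4  0.1 -1.2] j [ -50.4  -28.2  105.4   25.3   76.9 -132.6] gap 0.7454030344646916 0.0
delta cm [ 1.67 -0.68 11.91]
[311.04868046 175.60421564]
3 327 328 150 155
[[293.0, 147.0], [292.0, 184.0], [329.0, 147.0], [331.0, 184.0], [294.0, 159.0], [292.0, 196.0], [328.0, 159.0], [330.0, 195.0]]
```

Request:
{"api": "move_arm", "payload": {"deltas": [0.8, -0.34, 0, 0, 7, 0.87, -0.34, 0, 0, 7, 0, 0, 3, 0, 6, 0, 0, 3, 0, 6, 0, 0, 3, 0, 6, 0, 0, 2, 0, 6, 0, 0, 0.9, 0, 6, 0, 0, 0, 0, 6, 0, 0, 0, 0, 6, 0, 0, 0, 0, 6]}}

```text
t: 20.3
eef_pos: [0.4947, -0.2233, 0.1722]
tool_rot: [[-0.799, 0.126, 0.587], [0.116, 0.992, -0.055], [-0.59, 0.024, -0.807]]
force: [0.4, 0.6, 0.6]
finger_gap: 0.641
gripper_force: 0.0
```

```bash
python3 -c "
from h import *
rep((-95,-112.5,171))"
```

```text
t 20.3 eef [ 0.4947 -0.2233  0.1722] press [ -94.6 -111.8  172.2] z [ 0.587 -0.055 -0.807] yaw err -0.24 F [0.4 0.6 0.6] j [ -44.4  -19.   111.4   25.3   60.5 -134. ] gap 0.6406096369563371 0.0
delta cm [ 0.11 -0.07  0.07]
```

Request:
{"api": "move_arm", "payload": {"deltas": [0, 0, 0, 0, 4, 0, 0, 0, 0, 2.4, 0, 0, 0, 0, 2.4, 0, 0, 0, 0, 2.4, 0, 0, 0, 0, 2.4, 0, 0, 0, 0, 2.4, 0, 0, 0, 0, 2.4, 0, 0.5, 0.013, 0, 2.4, 0.005, 1, 0.027, 0, 2.4, 0.007, 1.5, 0.04, 0, 2.4, 0.007, 1.5, 0.04, 0, 2.4, 0.007, 1.5, 0.04, 0, 2.4, 0.007, 1.5, 0.04, 0, 2.4, 0.007, 1.5, 0.04, 0, 2.4, 0.007, 1.5, 0.04, 0, 2.4], "grip_force": 15}}

```text
t: 21.8
eef_pos: [0.5092, -0.1182, 0.1707]
tool_rot: [[-0.8, 0.126, 0.586], [0.117, 0.992, -0.055], [-0.588, 0.025, -0.808]]
force: [1.8, -2.6, -0.4]
finger_gap: 0.326
gripper_force: 15.0
```

```bash
python3 -c "
from h import *
rep((-95,142.5,171))"
```

```text
t 21.8 eef [ 0.5092 -0.1182  0.1707] press [-94.8  -5.7 170.7] z [ 0.586 -0.055 -0.808] yaw err -0.27 F [ 1.8 -2.6 -0.4] j [ -28.3  -24.2  115.    16.    56.3 -115.5] gap 0.3260778517152922 14.97998222708702
delta cm [ 0.07 14.81  0.36]
```

Request:
{"api": "move_arm", "payload": {"deltas": [0.007, 1.5, 0.04, 0, 2.4, 0.007, 1.5, 0.04, 0, 2.4, 0.007, 1.5, 0.04, 0, 2.4, 0.007, 1.5, 0.04, 0, 2.4, 0.007, 1.5, 0.04, 0, 2.4, 0.007, 1.5, 0.04, 0, 2.4, 0.007, 1.5, 0.04, 0, 2.4, 0.007, 1.5, 0.04, 0, 2.4, 0.005, 1, 0.027, 0, 2.4, 0.003, 0.6, 0.015, 0, 2.4, 0, 0.4, 0.01, 0, 2.4, 0, 0.3, 0.01, 0, 2.4]}}

```text
t: 23.0
eef_pos: [0.529, 0.0235, 0.1707]
tool_rot: [[-0.8, 0.125, 0.586], [0.116, 0.992, -0.054], [-0.588, 0.025, -0.808]]
force: [4.3, -3.7, -1.2]
finger_gap: 0.322
gripper_force: 15.0
```

```bash
python3 -c "
from h import *
rep((-95,142.5,171))"
```

```text
t 23.0 eef [0.529  0.0235 0.1707] press [-94.8 137.3 170.7] z [ 0.586 -0.054 -0.808] yaw err -0.24 F [ 4.3 -3.7 -1.2] j [ -2.5 -23.1 114.4  -2.   52.7 -84.2] gap 0.3218277989161014 14.990989565849304
delta cm [ 0.    0.52 -0.02]
```

Request:
{"api": "move_arm", "payload": {"deltas": [0, 0.2, 0.005, 0, 2.4, 0, 0.2, 0.005, 0, 2.4, 0, 0.2, 0.005, 0, 2.4, 0, 0.2, 0.005, 0, 2.4, 0, 0.2, 0, 0, 2.4, 0, 0, 0, 0, 2.4]}}

```text
t: 23.6
eef_pos: [0.5296, 0.0284, 0.1705]
tool_rot: [[-0.801, 0.129, 0.584], [0.113, 0.992, -0.064], [-0.588, 0.014, -0.809]]
force: [0.9, -17.3, -0.8]
finger_gap: 0.319
gripper_force: 15.0
```

```bash
python3 -c "
from h import *
rep((-95,142.5,171))"
```

```text
t 23.6 eef [0.5296 0.0284 0.1705] press [-94.8 142.3 170.5] z [ 0.584 -0.064 -0.809] yaw err -0.04 F [  0.9 -17.3  -0.8] j [ -1.  -22.7 114.1  -3.9  52.8 -82. ] gap 0.3194404671709171 14.960069730877876
delta cm [-0.01  0.02 -0.05]
```

Stop reached (17 N, y 142). I release and withdraw.

Request:
{"api": "move_arm", "payload": {"deltas": [0, -0.2, 0, 0, 4, 0, 0, 0, 0, 5, 0, 0, 0, 0, 5, 0, 0, 0, 0, 5, 0, 0, -2, 0, 5, 0, 0, -3, 0, 5, 0, 0, -3, 0, 5, 0, 0, -3, 0, 5, 0, 0, 0, 0, 5, 0, 0, 0, 0, 5, 0, 0, 0, 0, 5]}}

```text
t: 24.7
eef_pos: [0.4652, 0.0369, 0.2574]
tool_rot: [[-0.803, 0.126, 0.583], [0.117, 0.992, -0.053], [-0.585, 0.025, -0.811]]
force: [0.2, -0.2, -0.1]
finger_gap: 0.534
gripper_force: 0.0
```

```bash
python3 -c "
from h import *
rep();im,d,P=snap('wrist','w8');snap('scene','s8')
m=proj(P,w((30,142,70)));print(m,proj(P,w((30,142,82))))
print('door ends',[proj(P,w((-106,y,158))).round() for y in (7,277)])
b,k=pin('w8',*[int(x) for x in m.round()],8);print(b[1:],k,topress(atz(*b,.07)))
cv2.imwrite('pics/w8b.png',im[:,:,::-1])"
```

```text
t 24.7 eef [0.4652 0.0369 0.2574] press [-159.8  141.8  257.4] z [ 0.583 -0.053 -0.811] yaw err -0.27 F [ 0.2 -0.2 -0.1] j [ -0.2 -33.7 110.6  -3.2  67.4 -82.2] gap 0.5337890097185531 0.0
[314.3640646 198.1277582] [314.50949411 205.4654653 ]
door ends [array([153., 179.]), array([476., 176.])]
(np.float64(nan), np.float64(nan)) 0 [nan nan nan]h.py:28: RuntimeWarning: Mean of empty slice.
  m=((h[...,0]>16)&(h[...,0]<35)&(h[...,1]>110)&(h[...,2]>110)); y,x=np.nonzero(m); return (dict(z),x.mean()+u-r,y.mean()+v-r),m.sum()
  ret = ret.dtype.type(ret / rcount)
```

View pics/w8b.png

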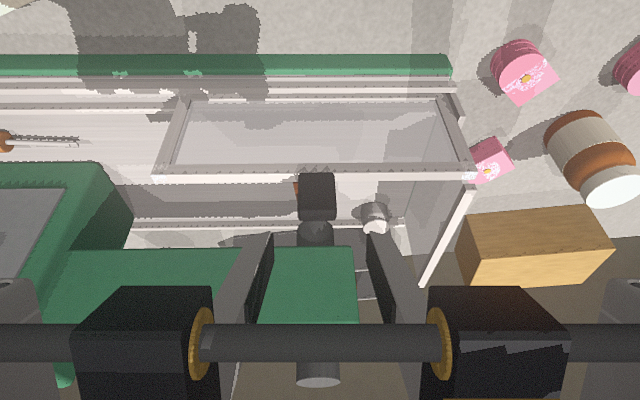

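The door's top edge runs from (153,179) to (475,177), exactly where the fully shut door should be. The heel is hidden behind the tab, and the gripper is clear of everything. I'm handing in.

```bash
python3 -c "
from bench import arm
print(arm.close_job())"
```

```text
the job is handed in; nothing more can be done
None
```

I slid the guard fully open, moved the heel along the bed until its pin was under the punch tip (within about 1–1.5 mm by camera), let go, and shut the guard to its stop. The job is handed in after about 25 s of robot time; the pin was last measured before the door closed, since the tab hid it afterwards.

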